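Move the laid-out parts to the build tray in fitting order

ROBOT

A 6-joint arm with a two-finger parallel gripper is mounted at the origin on the work surface. World frame = base frame: x ahead of the robot, y to its left, z up, the work surface at z = 0. Lengths are in m, angles in rad, forces in N, time in s.
With the tool pointing down it reaches from about 0.425 to 0.95 m from the base axis. Payload 3.5 kg.
Tool frame: the origin (TCP) lies at the very end of the fingers, on their centre line; the grasp point (between the pads) lies ctrl.pinch_z behind it (ctrl.pinch_z is the distance from the TCP to the grasp point, in m); z points along the fingers, y is the line along which they close (so a half turn about z gives the same grasp; the last joint's range is limited). The gripper opens to 85 mm and grips with 20 to 120 N. Pads are 22 mm wide; open, the fingers measure 114 mm over their backs; the gripper's body (76 mm by 85 mm) begins 54 mm behind the grasp point. The pads swing forward as they close: fully open they stand 13 mm farther back than shut.
Start: joints at [-1.253, 0.286, 1.577, -0, 1.279, -0.15], TCP at [0.304, -0.602, 0.231] pointing down, gripper open.
Joint ranges: [-2.77, 2.77], [-0.9, 2.22], [0.21, 2.48], [-1.53, 4.67], [0.24, 2.81], [-2.84, 2.84]. Speed limits (rad/s): [2.79, 2.79, 3.14, 3.14, 3.14, 3.14].

INTERFACE

Orientations are given as a unit quaternion [x, y, z, w].
In Python, from plant import ctrl gives the robot as it stands.
- The arm moves only by the shell command python3 -m inch 'ROWS' [FORCE]. ROWS is a JSON list of rows, 1 to 10 of them, each of 7 numbers: dx, dy, dz in m, then a rotation vector rx, ry, rz in rad, then the opening from 0.0 (shut) to 1.0 (fully open); each row is the pose to reach, as a shift and turn from the pose commanded when the command began, along the tool's axes at that moment; what a row does not reach only later rows make up. A row lasts 1/8 s, in which the tool goes at most 0.0625 m and 0.188 rad, less where a joint would pass 70% of its speed; a pose out of reach is approached as far as the arm can. The fingers move at their own pace and stop on an object; FORCE is the grip in N (left out, the last holds). Time passes only in rows, so rows that do not move let the fingers close. It prints the time, the measured TCP pose, the force, the opening and the grip force at its end.
- ctrl.get_state(): the state, without advancing time (a new reading comes with each control period).
- ctrl.read_camera(name): name is "side" or "top"; returns a dict with "pixels" (400x640x3 uint8, red, green, blue), "camera_matrix" (3x3 intrinsics, pixels), "xyz" and "orientation" of the camera in the world. Camera axes: x right, y down, z forward; pixel columns grow to the right and rows downward; lengths in m; the calibration is good to about 2 mm. A picture is of the moment at which its call begins. There is no depth.
- ctrl.sign_off(): hands the job in; it is judged then, once.
Trained networks look in the newest picture that a camera, given by its name, has taken for a name from the list of things; names that differ only in an ending like _2 or _b are one class to them, and where a whole thing is asked for, a point or a joint stands for the part that bears it (a point fixed in the world has none). Each returns a list of dicts, best first, with "conf" (0 to 1); they miss things now and then, are a little off and sometimes report something else, mostly with a low value. They report only what shows in the picture. A call takes as long as a camera call. They do not tell look-alikes from the thing itself.
- ctrl.recognise(camera, thing): "position" ([x, y, z] in m, in world coordinates, good to about 4 mm: the middle of the surface that is visible of it).
- ctrl.masks_of(camera, thing): "region" (400x640 bool, what is visible of it).
- ctrl.mark_of(camera, thing): "position" ([x, y, z] in m, in world coordinates, good to about 4 mm: a listed point, or the origin of a listed thing).
The state is a dict: "time": time; "qpos": joint angles; "dq": joint speeds; "joint_efforts": joint torques, N m; "eef_pos": TCP position; "tcp_rot": TCP orientation; "contact_force": force on the tool from outside, world axes, zero at the start; "wrist_torque": the same for the moment, N m; "opening": opening from 0.0 (shut) to 1.0 (fully open); "finger_force": force on a finger pad.
Only numpy, scipy, OpenCV 4.12 (cv2) and the standard library are available. Lean on these libraries where they do the work, as an engineer would, in place of code of your own. Each camera call takes 0.05 s, during which the arm holds its last target. There are 200 camera calls.

TASK

The four parts for the next amplifier stand in the bins of the grey carrier in the order in which they will be fitted. Move them to the white build tray in the same order from left to right, one part to a compartment, each standing upright on the tray's floor; set them down, do not drop them or let them fall over.

Things in the scene. Friction and masses are not known exactly. Their poses are not given: they have to be found in the camera images.
- carrier: Source rack: fixed grey plastic carrier on the bench, 106 x 296 x 12 mm (x, y, z), left or right of the middle. Along its y it holds a row of four alike shallow bins, one part in each, centres at y = -108, -36, 36, 108 mm. Origin: centre of its underside; x points away from the robot, y to the left (turned up to 0.25 rad).
- tray: Target rack: fixed white plastic tray on the bench, 104 x 296 x 18 mm (x, y, z), walls 4 mm, empty; three dividers across, 3 mm thick, 16 mm high, make a row of four compartments (96 x 69 mm), centres at x = 0, y = -108, -36, 36, 108 mm. Origin: centre of its underside, floor 4 mm above; x points away from the robot, y to the left (turned up to 0.25 rad).
- capacitor: Loose part: black can capacitor standing upright, a cylinder 36 mm in diameter and 60 mm tall, with two small silvery screw terminals on top (total 64 mm). About 110 g. Origin: centre of its underside; z up the can. Starts in its bin, underside 6 mm above the bench, axes within 0.2 rad of the bin's.
- transformer: Loose part: open-frame mains transformer standing upright, 45 mm tall: grey laminated core 50 mm along its y axis and 20 mm along x, round a yellow coil that bulges to 36 mm along x (30 mm along y, from 9.5 to 35.5 mm up). Grip the coil across x. About 300 g. Origin: centre of its underside. Starts in its bin, underside 6 mm above the bench, axes within 0.2 rad of the bin's.
- heatsink: Loose part: bare aluminium heat sink standing on end, 36 mm along x, 40 mm along y, 55 mm tall; its six fins are upright plates square to x, so it can be gripped across x on the outer fins. About 100 g. Origin: centre of its underside. Starts in its bin, underside 6 mm above the bench, axes within 0.2 rad of the bin's.
- fan: Loose part: black square cooling fan standing on edge, 20 mm thick along x, 50 mm along y, 50 mm tall, with a round opening and a flush hub (22 mm in diameter, centre 25 mm up). Grip it across its thickness (x). About 60 g. Origin: centre of its underside. Starts in its bin, underside 6 mm above the bench, axes within 0.2 rad of the bin's.
- bin_capacitor: The bin in which the capacitor starts: fixed, shallow, pale blue-grey, 96 x 70 x 17 mm (x, y, z), floor 3 mm, walls 2 mm, its rim 20 mm above the bench. All four bins look alike; which place of the carrier's row this one takes changes from start to start. Origin: centre of its underside; axes as the carrier's.
- bin_transformer: The bin in which the transformer starts: fixed, shallow, pale blue-grey, 96 x 70 x 17 mm (x, y, z), floor 3 mm, walls 2 mm, its rim 20 mm above the bench. All four bins look alike; which place of the carrier's row this one takes changes from start to start. Origin: centre of its underside; axes as the carrier's.
- bin_heatsink: The bin in which the heatsink starts: fixed, shallow, pale blue-grey, 96 x 70 x 17 mm (x, y, z), floor 3 mm, walls 2 mm, its rim 20 mm above the bench. All four bins look alike; which place of the carrier's row this one takes changes from start to start. Origin: centre of its underside; axes as the carrier's.
- bin_fan: The bin in which the fan starts: fixed, shallow, pale blue-grey, 96 x 70 x 17 mm (x, y, z), floor 3 mm, walls 2 mm, its rim 20 mm above the bench. All four bins look alike; which place of the carrier's row this one takes changes from start to start. Origin: centre of its underside; axes as the carrier's.
There are look-alikes about, which are no part of the job. What is shaped like the capacitor but red is not meant.

How it is judged:
At the end, for the whole second after the job is handed in: Each part stands released, at rest and upright (0.15 rad) on the white tray's floor (height within 5 mm), in the compartment at the same place from the left as its bin in the carrier (origin within 28 mm of its centre along the row, 40 mm across) (((y of bin_capacitor in the frame of carrier between -0.128 and -0.088 m and y of capacitor in the frame of tray between -0.136 and -0.08 m) or (y of bin_capacitor in the frame of carrier between -0.056 and -0.016 m and y of capacitor in the frame of tray between -0.064 and -0.008 m) or (y of bin_capacitor in the frame of carrier between 0.016 and 0.056 m and y of capacitor in the frame of tray between 0.008 and 0.064 m) or (y of bin_capacitor in the frame of carrier between 0.088 and 0.128 m and y of capacitor in the frame of tray between 0.08 and 0.136 m)) and x of capacitor in the frame of tray between -0.04 and 0.04 m and z of capacitor in the frame of tray between -0.001 and 0.009 m and angle between each of capacitor, transformer, heatsink, fan's own z axis and vertical below 0.15 rad and linear speed of each of capacitor, transformer, heatsink, fan below 0.02 m/s and angular speed of each of capacitor, transformer, heatsink, fan below 0.2 rad/s and contact force between each of capacitor, transformer, heatsink, fan and the fingers below 0.05 N and ((y of bin_transformer in the frame of carrier between -0.128 and -0.088 m and y of transformer in the frame of tray between -0.136 and -0.08 m) or (y of bin_transformer in the frame of carrier between -0.056 and -0.016 m and y of transformer in the frame of tray between -0.064 and -0.008 m) or (y of bin_transformer in the frame of carrier between 0.016 and 0.056 m and y of transformer in the frame of tray between 0.008 and 0.064 m) or (y of bin_transformer in the frame of carrier between 0.088 and 0.128 m and y of transformer in the frame of tray between 0.08 and 0.136 m)) and x of transformer in the frame of tray between -0.04 and 0.04 m and z of transformer in the frame of tray between -0.001 and 0.009 m and ((y of bin_heatsink in the frame of carrier between -0.128 and -0.088 m and y of heatsink in the frame of tray between -0.136 and -0.08 m) or (y of bin_heatsink in the frame of carrier between -0.056 and -0.016 m and y of heatsink in the frame of tray between -0.064 and -0.008 m) or (y of bin_heatsink in the frame of carrier between 0.016 and 0.056 m and y of heatsink in the frame of tray between 0.008 and 0.064 m) or (y of bin_heatsink in the frame of carrier between 0.088 and 0.128 m and y of heatsink in the frame of tray between 0.08 and 0.136 m)) and x of heatsink in the frame of tray between -0.04 and 0.04 m and z of heatsink in the frame of tray between -0.001 and 0.009 m and ((y of bin_fan in the frame of carrier between -0.128 and -0.088 m and y of fan in the frame of tray between -0.136 and -0.08 m) or (y of bin_fan in the frame of carrier between -0.056 and -0.016 m and y of fan in the frame of tray between -0.064 and -0.008 m) or (y of bin_fan in the frame of carrier between 0.016 and 0.056 m and y of fan in the frame of tray between 0.008 and 0.064 m) or (y of bin_fan in the frame of carrier between 0.088 and 0.128 m and y of fan in the frame of tray between 0.08 and 0.136 m)) and x of fan in the frame of tray between -0.04 and 0.04 m and z of fan in the frame of tray between -0.001 and 0.009 m); the robot touches nothing.
It fails at once if a part falls over (tilts more than 0.8 rad) (angle between any of capacitor, transformer, heatsink, fan's own z axis and vertical above 0.8 rad).
It fails at once if a part is dropped (out of the fingers and faster than 0.8 m/s: a fall of more than about 30 mm) ((contact force between capacitor and the fingers below 0.05 N and linear speed of capacitor above 0.8 m/s) or (contact force between transformer and the fingers below 0.05 N and linear speed of transformer above 0.8 m/s) or (contact force between heatsink and the fingers below 0.05 N and linear speed of heatsink above 0.8 m/s) or (contact force between fan and the fingers below 0.05 N and linear speed of fan above 0.8 m/s)).
It also fails if it takes over 109 s, if anything falls off the work surface, if the arm or the gripper's body presses on something with over 40 N, if the wrist force passes 120 N, or if a joint passes its speed limit or range.

## Working session

There is one attempt and no reset: what is moved stays moved. The work goes in short steps, Python scripts to look and compute and a shell command to move; the robot and the scene stay as the last step left them, time stands still between calls to the robot, and variables do not carry over. Pictures are saved under pics/ and viewed, at most 14 in all, crops included, and the job is handed in when it is done.

```bash
ls; mkdir -p pics; python3 - <<'E'
from plant import ctrl
import cv2,numpy as np
np.set_printoptions(precision=4,suppress=True)
s=ctrl.get_state();print(s['time'],s['eef_pos'],s['tcp_rot'],ctrl.pinch_z)
for c in('top','side'):
    r=ctrl.read_camera(c);cv2.imwrite(f'pics/{c}0.png',r['pixels'][:,:,::-1]);print(c,r['xyz'],r['orientation'],r['camera_matrix'])
    for t in['carrier','tray','capacitor','transformer','heatsink','fan','bin_fan']:
        for f in('recognise','mark_of'):
            print(t,f,[(np.round(d['position'],3),round(d['conf'],2)) for d in getattr(ctrl,f)(c,t)[:5]])
E
```

```text
pics
0.0 [ 0.3042 -0.6019  0.2299] [ 0.9728  0.2317 -0.0001 -0.0012] 0.0187
top [0.4475 0.0049 0.8393] [ 0.7126 -0.6992  0.0446 -0.037 ] [[412.4402   0.     326.3168]
 [  0.     412.4402 207.4926]
 [  0.       0.       1.    ]]
carrier recognise [(array([0.486, 0.174, 0.01 ]), 0.74)]
carrier mark_of []
tray recognise [(array([ 0.488, -0.198,  0.   ]), 0.96)]
tray mark_of [(array([ 0.488, -0.195, -0.001]), 0.74)]
capacitor recognise [(array([0.608, 0.162, 0.061]), 0.91), (array([0.615, 0.1  , 0.057]), 0.85), (array([0.495, 0.084, 0.068]), 0.68), (array([0.639, 0.036, 0.06 ]), 0.67)]
capacitor mark_of [(array([0.499, 0.088, 0.008]), 0.71), (array([ 0.612,  0.169, -0.001]), 0.71), (array([ 0.62 ,  0.102, -0.003]), 0.54), (array([0.646, 0.035, 0.001]), 0.53)]
transformer recognise [(array([0.499, 0.159, 0.053]), 0.59)]
transformer mark_of [(array([0.5  , 0.16 , 0.008]), 0.77)]
heatsink recognise [(array([0.47 , 0.295, 0.052]), 0.97)]
heatsink mark_of [(array([0.47 , 0.305, 0.006]), 0.62)]
fan recognise [(array([0.48 , 0.224, 0.054]), 0.65)]
fan mark_of []
bin_fan recognise [(array([0.48 
[... 665 characters left out ...]
0.09 , 0.006]), 0.97), (array([0.649, 0.037, 0.003]), 0.87), (array([ 0.613,  0.099, -0.001]), 0.85), (array([ 0.61,  0.17, -0.  ]), 0.69)]
transformer recognise [(array([0.498, 0.168, 0.048]), 0.8), (array([0.469, 0.269, 0.009]), 0.5)]
transformer mark_of [(array([0.498, 0.157, 0.008]), 0.87)]
heatsink recognise [(array([0.471, 0.304, 0.051]), 0.76), (array([0.461, 0.303, 0.006]), 0.2)]
heatsink mark_of [(array([0.47 , 0.307, 0.003]), 0.81), (array([0.481, 0.23 , 0.005]), 0.65)]
fan recognise [(array([0.48 , 0.236, 0.056]), 0.72)]
fan mark_of [(array([0.483, 0.225, 0.007]), 0.92)]
bin_fan recognise [(array([0.5  , 0.103, 0.059]), 0.51)]
bin_fan mark_of [(array([0.481, 0.231, 0.004]), 0.92)]
```

View pics/top0.png

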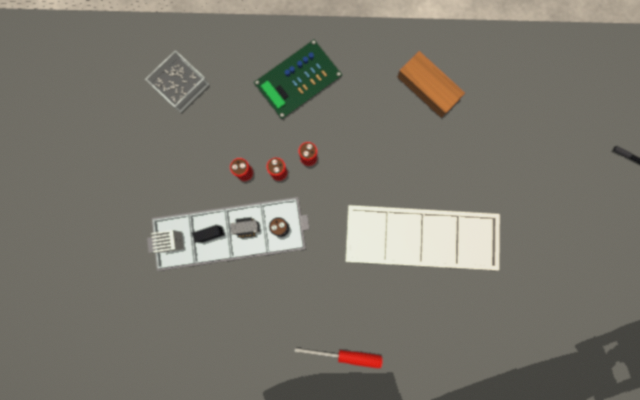

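View pics/side0.png

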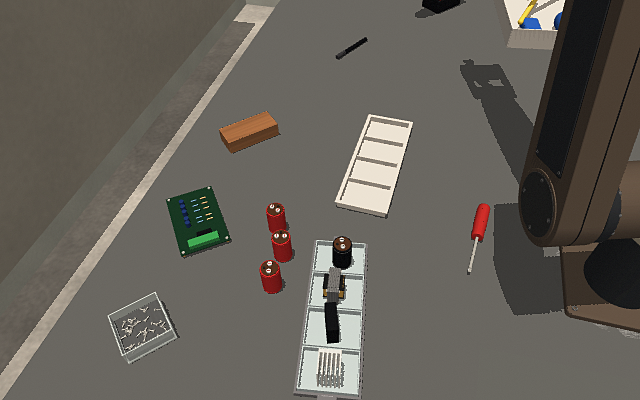

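The top view shows the carrier at left (x 150–303, y 200–268), holding from left to right the heat sink (163,241), fan (208,233), transformer (244,227) and black capacitor (279,227). The tray is at right (346–500, 206–269), and the three red cans near (275,165) are decoys. The side view agrees. Next I'll fit model silhouettes to the network masks.

```bash
cat >h.py <<'E'
from plant import ctrl
import cv2,numpy as np
from scipy.spatial.transform import Rotation as R
from scipy.optimize import minimize
np.set_printoptions(precision=4,suppress=True)
def box(x,y,z0,z1): return np.array([[a*x/2,b*y/2,c] for a in(-1,1) for b in(-1,1) for c in(z0,z1)])
t=np.linspace(0,2*np.pi,24,endpoint=False)
cyl=np.array([[.018*np.cos(a),.018*np.sin(a),z] for a in t for z in(0,.06)])
M={'capacitor':[cyl],'transformer':[box(.02,.05,0,.045),box(.036,.03,.0095,.0355)],'heatsink':[box(.036,.04,0,.055)],
 'fan':[box(.02,.05,0,.05)],'tray':[box(.104,.296,0,.018)],'carrier':[box(.106,.296,0,.012),box(.096,.286,.003,.02)]}
S=4
def render(cam,parts,p,z):
    im=np.zeros((400*S,640*S),np.uint8);Rc=R.from_quat(cam['orientation']).as_matrix()
    for P in parts:
        w=P@R.from_euler('z',p[2]).as_matrix().T+[p[0],p[1],z]
        c=(w-cam['xyz'])@Rc;uv=c@np.array(cam['camera_matrix']).T;uv=uv[:,:2]/uv[:,2:]
        h=cv2.convexHull(((uv+.5)*S).astype(np.float32))
        cv2.fillConvexPoly(im,np.round(h*16).astype(np.int32),1,shift=4)
    return cv2.resize(im.astype(np.float32),(640,400),interpolation=cv2.INTER_AREA)
def fit(obs,name,p0,z):
    def cost(q):
        p=[q[0]/100,q[1]/100,q[2]/10];c=0
        for cam,m in obs:
            r=render(cam,M[name],p,z);c+=np.abs(r-m).sum()/np.maximum(r,m).sum()
        return c/len(obs)
    best=None
    for a in(-.25,0,.25):
        q=np.array([p0[0]*100,p0[1]*100,(p0[2]+a)*10])
        o=minimize(cost,q,method='Nelder-Mead',options=dict(initial_simplex=[q,q+[.8,0,0],q+[0,.8,0],q+[0,0,1.5]],xatol=.01,fatol=1e-4))
        if best is None or o.fun<best.fun: best=o
    return best.x/[100,100,10],best.fun
def masks(cam,name,near):
    C=ctrl.masks_of(cam,name)
    return C
def locate(names,guess,z,cams=('top','side'),each=True):
    im={c:ctrl.read_camera(c) for c in cams};out={}
    for n in names:
        obs=[]
        for c in cams:
            cam=im[c];ref=render(cam,M[n],guess[n],z[n])>.5
            C=[d['region'] for d in ctrl.masks_of(c,n)]
            C=[m for m in C if (m&ref).sum()/max(1,(m|ref).sum())>.3]
            if C: obs.append((cam,max(C,key=lambda m:(m&ref).sum()/(m|ref).sum()).astype(np.float32)))
        print(n,'both',len(obs),*(fit(obs,n,guess[n],z[n]) if obs else ['none']))
        if each and len(obs)>1:
            for i,o in enumerate(obs): print('   ',cams[i],*fit([o],n,guess[n],z[n]))
    return im
E
python3 - <<'E'
from h import *
g={'tray':(.488,-.195,0),'carrier':(.488,.195,.1),'capacitor':(.5,.089,.1),'transformer':(.499,.159,.1),'heatsink':(.47,.306,.1),'fan':(.482,.229,.1)}
z=dict(tray=0,carrier=0,capacitor=.006,transformer=.006,heatsink=.006,fan=.006)
locate(g,g,z)
E
```

```text
tray both 2 [ 0.4881 -0.2    -0.0442] 0.06611376255750656
    top [ 0.486  -0.1977 -0.0301] 0.08674436807632446
    side [ 0.4882 -0.2003 -0.0471] 0.0434407964348793
carrier both 0 none
capacitor both 2 [0.5008 0.0881 0.4045] 0.06648309528827667
    top [ 0.5007  0.0881 -0.1145] 0.04600141569972038
    side [0.5014 0.0862 0.1645] 0.07982583343982697
transformer both 2 [0.4995 0.1549 0.1516] 0.10271589457988739
    top [0.4994 0.1552 0.1643] 0.08715163171291351
    side [0.4999 0.1533 0.1496] 0.1038266196846962
heatsink both 2 [0.4698 0.302  0.1715] 0.20028924942016602
    top [0.4696 0.3026 0.1827] 0.09605982154607773
    side [0.4717 0.2936 0.1236] 0.28847435116767883
fan both 2 [0.4857 0.2247 0.3215] 0.09839440882205963
    top [0.4859 0.2258 0.2836] 0.1433659791946411
    side [0.4859 0.2246 0.3299] 0.04503878578543663
```

```bash
python3 - <<'E'
from h import *
cam=ctrl.read_camera('top');p=cam['pixels'].astype(int)
M['bins']=[box(.096,.286,.003,.02)]
for th in(120,150,170,190):
    m=(p.min(2)>th).astype(np.uint8);m[:,335:]=0;m[:190]=0;m[285:]=0
    m=cv2.morphologyEx(m,cv2.MORPH_OPEN,np.ones((3,3)))
    h=cv2.convexHull(cv2.findNonZero(m));f=np.zeros((400,640),np.float32);cv2.fillConvexPoly(f,h,1)
    print(th,h[:,0].min(0),h[:,0].max(0),fit([(cam,f)],'bins',(.486,.195,.12),0))
v=cv2.resize(cam['pixels'][190:280,140:320,::-1],None,fx=4,fy=4,interpolation=cv2.INTER_CUBIC);cv2.imwrite('pics/crop.png',v)
s=ctrl.get_state();print(s['time'],R.from_quat(s['tcp_rot']).as_matrix())
E
```

```text
120 [148 197] [308 269] (array([0.4876, 0.1953, 0.1863]), np.float64(0.14929252862930298))
150 [152 199] [302 267] (array([0.4883, 0.1912, 0.1676]), np.float64(0.056001000106334686))
170 [158 202] [301 266] (array([0.4886, 0.1861, 0.1656]), np.float64(0.048802029341459274))
190 [158 203] [301 266] (array([0.4883, 0.1868, 0.1591]), np.float64(0.07709607481956482))
2.25 [[ 0.8926  0.4509 -0.    ]
 [ 0.4509 -0.8926  0.    ]
 [ 0.     -0.     -1.    ]]
```

View pics/crop.png

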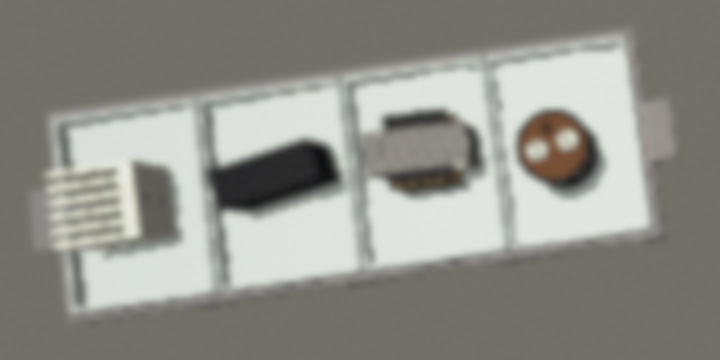

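Order confirmed: heat sink, fan, transformer, capacitor from the left. The carrier is at about (.488, .19) with yaw .15. In the crop, the fan is turned more than its bin and the transformer sits about 6 mm toward the far wall. I'll pick the capacitor first.

```bash
python3 -m inch '[[0.4866,-0.5273,0.06,0,0,-1.25,0.62],[0.4866,-0.5273,0.06,0,0,-1.25,0.62],[0.4866,-0.5273,0.06,0,0,-1.25,0.62],[0.4866,-0.5273,0.06,0,0,-1.25,0.62],[0.4866,-0.5273,0.06,0,0,-1.25,0.62],[0.4866,-0.5273,0.06,0,0,-1.25,0.62],[0.4866,-0.5273,0.06,0,0,-1.25,0.62],[0.4866,-0.5273,0.06,0,0,-1.25,0.62],[0.4866,-0.5273,0.06,0,0,-1.25,0.62],[0.4866,-0.5273,0.06,0,0,-1.25,0.62]]' 40
cat >go.py <<'E'
import sys
from h import *
# go.py x y z yaw : shift in tool axes, rz, from measured pose
x,y,z,yaw=map(float,sys.argv[1:5]);s=ctrl.get_state();m=R.from_quat(s['tcp_rot']).as_matrix()
d=m.T@(np.array([x,y,z])-s['eef_pos']);a=np.arctan2(m[1,1],m[0,1]);e=(yaw-a+np.pi/2)%np.pi-np.pi/2
print('t',s['time'],'d',d,'rz',-e,'rows',np.linalg.norm(d)/.0625,'tilt',m[2],'open',s['opening'])
E
python3 go.py .5008 .0881 .17 .15
```

```text
time: 3.5
eef_pos: [0.4755, -0.0015, 0.1797]
tcp_rot: [0.653, 0.757, 0.0, 0.001]
contact_force: [1.2, -0.3, 0.5]
opening: 0.622
finger_force: 0.0
t 3.5 d [0.0849 0.0382 0.0097] rz -0.003057128138214127 rows 1.4975419476504963 tilt [-0.0007  0.0017 -1.    ] open 0.622004316824339
```

```bash
python3 -m inch '[[0.085,0.038,0.01,0,0,0,0.62],[0.085,0.038,0.01,0,0,0,0.62],[0.085,0.038,0.06,0,0,0,0.62],[0.085,0.038,0.11,0,0,0,0.62],[0.085,0.038,0.14,0,0,0,0.62],[0.085,0.038,0.162,0,0,0,0.62],[0.085,0.038,0.162,0,0,0,0.62]]'
python3 go.py .5008 .0881 .018 .15
```

```text
time: 4.38
eef_pos: [0.4985, 0.0863, 0.0156]
tcp_rot: [0.653, 0.757, -0.001, -0.002]
contact_force: [1.1, 0.3, 0.8]
opening: 0.622
finger_force: 0.0
t 4.375 d [ 0.0015  0.0025 -0.0024] rz -0.0030126247735173806 rows 0.06100515142369193 tilt [ 0.0008 -0.0043 -1.    ] open 0.6218656196108175
```

```bash
python3 -m inch '[[0.001,0.002,0,0,0,0,0.2],[0.001,0.002,0,0,0,0,0.2],[0.001,0.002,0,0,0,0,0.2],[0.001,0.002,0,0,0,0,0.2],[0.001,0.002,0,0,0,0,0.2],[0.001,0.002,0,0,0,0,0.2]]' 40
```

```text
time: 5.12
eef_pos: [0.503, 0.0875, 0.0184]
tcp_rot: [0.653, 0.757, 0.001, 0.001]
contact_force: [-0.7, -0.4, 5.9]
opening: 0.412
finger_force: 40.2
```

```bash
python3 -m inch '[[0,0,-0.03,0,0,0,0.2],[0,0,-0.08,0,0,0,0.2],[0,0,-0.12,0,0,0,0.2],[0,0,-0.12,0,0,0,0.2]]' 40
python3 go.py .4835 -.307 .12 -.04
```

```text
time: 5.62
eef_pos: [0.5042, 0.0874, 0.1407]
tcp_rot: [0.653, 0.757, 0.002, 0.003]
contact_force: [0.2, -0.7, -1.3]
opening: 0.412
finger_force: 40.2
t 5.625 d [-0.3871 -0.0785  0.0207] rz 0.1871015467057222 rows 6.3281616793800195 tilt [-0.0014  0.0073 -1.    ] open 0.4119368384257428
```

```bash
python3 -m inch '[[-0.03,-0.006,0,0,0,0.05,0.2],[-0.08,-0.016,0,0,0,0.187,0.2],[-0.387,-0.0785,0,0,0,0.187,0.2],[-0.387,-0.0785,0,0,0,0.187,0.2],[-0.387,-0.0785,0,0,0,0.187,0.2],[-0.387,-0.0785,0,0,0,0.187,0.2],[-0.387,-0.0785,0.02,0,0,0.187,0.2],[-0.387,-0.0785,0.06,0,0,0.187,0.2],[-0.387,-0.0785,0.09,0,0,0.187,0.2],[-0.387,-0.0785,0.09,0,0,0.187,0.2]]'
python3 go.py .4835 -.307 .016 -.04
```

```text
time: 6.88
eef_pos: [0.4776, -0.3042, 0.042]
tcp_rot: [0.721, 0.693, -0.0, -0.006]
contact_force: [-0.6, -0.5, -1.9]
opening: 0.416
finger_force: 40.3
t 6.875 d [-0.0028  0.0062  0.0259] rz -0.0006024181075419133 rows 0.4292337600197977 tilt [ 0.0071 -0.0084 -0.9999] open 0.41556611754716904
```

```bash
python3 -m inch '[[-0.001,0.003,0.01,0,0,0,0.2],[-0.001,0.003,0.019,0,0,0,0.2],[-0.001,0.003,0.022,0,0,0,0.2],[-0.001,0.003,0.024,0,0,0,0.2],[-0.001,0.003,0.024,0,0,0,0.2]]'
```

```text
time: 7.5
eef_pos: [0.4841, -0.308, 0.0235]
tcp_rot: [0.721, 0.693, 0.0, 0.0]
contact_force: [-1.3, -0.6, -0.5]
opening: 0.414
finger_force: 40.3
```

```bash
python3 -m inch '[[0,0,0.004,0,0,0,0.2],[0,0,0.006,0,0,0,0.2],[0,0,0.007,0,0,0,0.2],[0,0,0.007,0,0,0,0.2]]'
```

```text
time: 8.0
eef_pos: [0.4839, -0.308, 0.0164]
tcp_rot: [0.721, 0.693, -0.0, -0.0]
contact_force: [-1.3, 0.9, 0.8]
opening: 0.41
finger_force: 40.5
```

```bash
python3 -m inch '[[0,0,0.001,0,0,0,0.2],[0,0,0.001,0,0,0,0.2],[0,0,0.001,0,0,0,0.62],[0,0,0.001,0,0,0,0.62],[0,0,0.001,0,0,0,0.62]]'
python3 go.py .498 .155 .014 .15
```

```text
time: 8.62
eef_pos: [0.484, -0.308, 0.0151]
tcp_rot: [0.721, 0.693, 0.0, 0.0]
contact_force: [0.5, -0.1, -0.4]
opening: 0.618
finger_force: 0.0
t 8.625 d [ 0.4632 -0.0045  0.001 ] rz -0.19004764626874682 rows 7.41126089182017 tilt [-0.      0.0001 -1.    ] open 0.6182565699968584
```

```bash
python3 -m inch '[[0,0,-0.03,0,0,0,0.62],[0,0,-0.09,0,0,0,0.62],[0.03,0,-0.14,0,0,0,0.55],[0.463,-0.0045,-0.14,0,0,-0.19,0.55],[0.463,-0.0045,-0.14,0,0,-0.19,0.55],[0.463,-0.0045,-0.14,0,0,-0.19,0.55],[0.463,-0.0045,-0.14,0,0,-0.19,0.55],[0.463,-0.0045,-0.14,0,0,-0.19,0.55],[0.463,-0.0045,-0.14,0,0,-0.19,0.55],[0.463,-0.0045,-0.14,0,0,-0.19,0.55]]'
python3 -m inch '[[0.0,0,0,0,0,0,0.55],[0.0,0,0,0,0,0,0.55],[0.0,0,0.02,0,0,0,0.55],[0.0,0,0.06,0,0,0,0.55],[0.0,0,0.06,0,0,0,0.55]]'
python3 go.py .498 .155 .014 .15
python3 - <<'E'
from h import *
g={'capacitor':(.4835,-.307,0)}
im=locate(g,g,{'capacitor':.004},each=False)
cv2.imwrite('pics/side1.png',im['side']['pixels'][:,:,::-1])
E
```

```text
time: 9.88
eef_pos: [0.4978, 0.157, 0.1554]
tcp_rot: [0.652, 0.758, 0.0, 0.0]
contact_force: [0.4, -0.9, 0.3]
opening: 0.551
finger_force: 0.0
time: 10.5
eef_pos: [0.4953, 0.1529, 0.092]
tcp_rot: [0.653, 0.757, -0.003, -0.003]
contact_force: [-0.5, 0.7, 0.5]
opening: 0.553
finger_force: 0.0
t 10.5 d [0.0017 0.0036 0.078 ] rz -0.002770042801443884 rows 1.2489938301921675 tilt [ 0.0002 -0.008  -1.    ] open 0.5534721071170714
capacitor both 1 [ 0.4844 -0.3069  0.4617] 0.059538889676332474
```

View pics/side1.png

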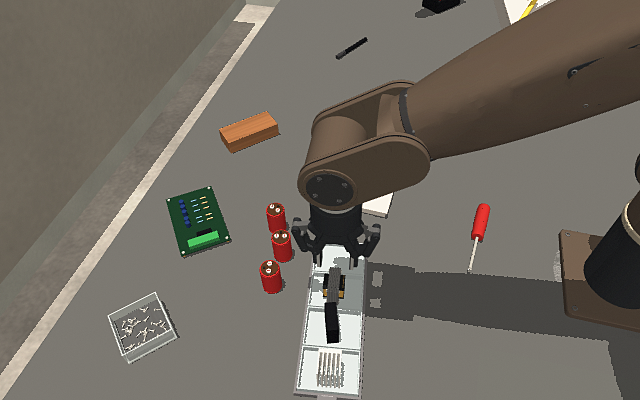

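The capacitor stands in compartment 4, fitted at (.484, -.307). In the side view the fingers straddle the transformer near (335,283), so I'll descend.

```bash
python3 go.py .498 .155 .014 .15; python3 -m inch '[[0,0,0.03,0,0,0,0.55],[0,0,0.055,0,0,0,0.55],[0,0,0.077,0,0,0,0.55],[0,0,0.082,0,0,0,0.55],[0,0,0.082,0,0,0,0.55]]'; python3 go.py .498 .155 .014 .15
```

```text
t 10.7 d [ 0.0009 -0.0016  0.0831] rz -0.0011875286345643943 rows 1.3300686448192967 tilt [-0.0002  0.0032 -1.    ] open 0.551555974943484
time: 11.32
eef_pos: [0.4989, 0.1549, 0.0143]
tcp_rot: [0.652, 0.758, 0.001, 0.001]
contact_force: [-0.3, -0.1, -0.2]
opening: 0.55
finger_force: 0.0
t 11.325 d [ 0.0003 -0.0009  0.0003] rz -6.702649603607114e-05 rows 0.015611726754957901 tilt [-0.0001  0.0017 -1.    ] open 0.549867805518351
```

```bash
python3 -m inch '[[0,0,0,0,0,0,0.2],[0,0,0,0,0,0,0.2],[0,0,0,0,0,0,0.2],[0,0,0,0,0,0,0.2],[0,0,0,0,0,0,0.2],[0,0,-0.01,0,0,0,0.2],[0,0,-0.04,0,0,0,0.2],[0,0,-0.08,0,0,0,0.2],[0,0,-0.12,0,0,0,0.2],[0,0,-0.12,0,0,0,0.2]]' 60
python3 go.py .4865 -.235 .05 -.04
```

```text
time: 12.58
eef_pos: [0.5002, 0.1552, 0.1368]
tcp_rot: [0.652, 0.758, 0.003, 0.003]
contact_force: [-0.0, 0.1, -3.2]
opening: 0.417
finger_force: 60.6
t 12.575 d [-0.3837 -0.0726  0.0863] rz 0.19013931652495764 rows 6.399101334101682 tilt [-0.0003  0.0077 -1.    ] open 0.4169033341629777
```

```bash
python3 -m inch '[[-0.03,-0.006,0,0,0,0.05,0.2],[-0.08,-0.016,0,0,0,0.19,0.2],[-0.384,-0.073,0,0,0,0.19,0.2],[-0.384,-0.073,0,0,0,0.19,0.2],[-0.384,-0.073,0,0,0,0.19,0.2],[-0.384,-0.073,0,0,0,0.19,0.2],[-0.384,-0.073,0,0,0,0.19,0.2],[-0.384,-0.073,0.04,0,0,0.19,0.2],[-0.384,-0.073,0.08,0,0,0.19,0.2],[-0.384,-0.073,0.08,0,0,0.19,0.2]]'
python3 -m inch '[[0,0,0.005,0,0,0,0.2],[0,0,0.02,0,0,0,0.2],[0,0,0.03,0,0,0,0.2],[0,0,0.037,0,0,0,0.2],[0,0,0.037,0,0,0,0.2]]'
python3 go.py .4865 -.235 .013 -.04
```

```text
time: 13.82
eef_pos: [0.4787, -0.2327, 0.0473]
tcp_rot: [0.721, 0.693, -0.001, -0.007]
contact_force: [-0.4, 0.2, -3.3]
opening: 0.413
finger_force: 61.0
time: 14.45
eef_pos: [0.4828, -0.2354, 0.0156]
tcp_rot: [0.721, 0.693, -0.0, -0.001]
contact_force: [-0.1, 0.0, -3.1]
opening: 0.41
finger_force: 61.2
t 14.45 d [0.0005 0.0037 0.0026] rz 0.00010528097457807029 rows 0.07251264773577608 tilt [ 0.0008 -0.0011 -1.    ] open 0.40971469923830584
```

```bash
python3 -m inch '[[0,0.002,0.002,0,0,0,0.2],[0,0.002,0.004,0,0,0,0.2],[0,0.002,0.004,0,0,0,0.2],[0,0.002,0.004,0,0,0,0.2]]'
```

```text
time: 14.95
eef_pos: [0.4859, -0.2363, 0.013]
tcp_rot: [0.721, 0.693, 0.0, 0.001]
contact_force: [0.3, 0.6, 1.0]
opening: 0.404
finger_force: 61.6
```

```bash
python3 -m inch '[[0,0,0,0,0,0,0.6],[0,0,0,0,0,0,0.6],[0,0,0,0,0,0,0.6],[0,0,-0.03,0,0,0,0.6],[0,0,-0.09,0,0,0,0.6],[0,0,-0.14,0,0,0,0.6],[0,0,-0.14,0,0,0,0.45]]'; python3 go.py .4857 .2247 .15 .31
```

```text
time: 15.82
eef_pos: [0.488, -0.2379, 0.1579]
tcp_rot: [0.721, 0.693, 0.001, 0.006]
contact_force: [0.4, 0.0, -0.5]
opening: 0.453
finger_force: 0.0
t 15.825 d [ 0.4622 -0.0208  0.0048] rz -0.34984504106179126 rows 7.402318963161626 tilt [-0.0063  0.0093 -0.9999] open 0.4530271089529472
```

```bash
python3 -m inch '[[0.462,-0.021,0,0,0,-0.35,0.45],[0.462,-0.021,0,0,0,-0.35,0.45],[0.462,-0.021,0,0,0,-0.35,0.45],[0.462,-0.021,0,0,0,-0.35,0.45],[0.462,-0.021,0,0,0,-0.35,0.45],[0.462,-0.021,0,0,0,-0.35,0.45],[0.462,-0.021,0,0,0,-0.35,0.45],[0.462,-0.021,0,0,0,-0.35,0.45],[0.462,-0.021,0.04,0,0,-0.35,0.45],[0.462,-0.021,0.06,0,0,-0.35,0.45]]'
python3 -m inch '[[0,0,0,0,0,0,0.45],[0,0,0,0,0,0,0.45]]'
python3 go.py .4857 .2247 .012 .31
python3 - <<'E'
from h import *
g={'transformer':(.4865,-.235,-.04),'fan':(.4857,.2247,.31)}
im=locate(g,g,{'transformer':.004,'fan':.006},each=False)
cv2.imwrite('pics/side2.png',im['side']['pixels'][:,:,::-1])
E
```

```text
time: 17.08
eef_pos: [0.4802, 0.2267, 0.0886]
tcp_rot: [0.589, 0.808, -0.002, -0.002]
contact_force: [-0.6, -0.2, 0.8]
opening: 0.451
finger_force: 0.0
time: 17.32
eef_pos: [0.4829, 0.2266, 0.0924]
tcp_rot: [0.59, 0.808, 0.0, 0.0]
contact_force: [-0.2, -0.4, 1.0]
opening: 0.45
finger_force: 0.0
t 17.325 d [-0.0027  0.0021  0.0804] rz -0.00016678744851272853 rows 1.28719286472779 tilt [-0.      0.0001 -1.    ] open 0.44954768517498994
transformer both 1 [ 0.4866 -0.2362 -0.0724] 0.06997690349817276
fan both 2 [0.4857 0.2244 0.3217] 0.1556873470544815
```

View pics/side2.png

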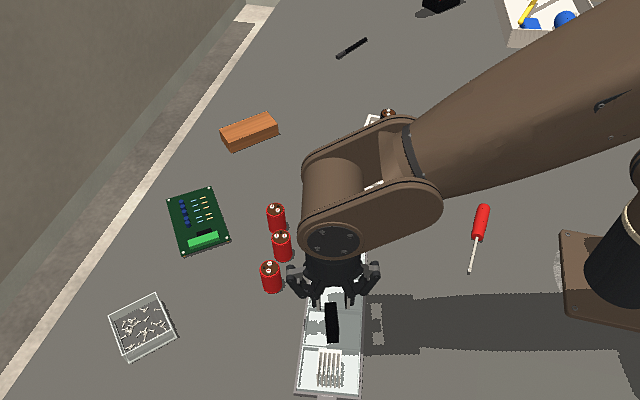

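The transformer is placed at (.487, -.236). The fingers are lined up over the fan, near (332,320) in the side view.

```bash
python3 -m inch '[[-0.0025,0.002,0.01,0,0,0,0.45],[-0.0025,0.002,0.035,0,0,0,0.45],[-0.0025,0.002,0.06,0,0,0,0.45],[-0.0025,0.002,0.08,0,0,0,0.45],[-0.0025,0.002,0.08,0,0,0,0.45],[-0.0025,0.002,0.08,0,0,0,0.45]]'; python3 go.py .4857 .2247 .012 .31
python3 -m inch '[[0,0,0,0,0,0,0.1],[0,0,0,0,0,0,0.1],[0,0,0,0,0,0,0.1],[0,0,0,0,0,0,0.1],[0,0,0,0,0,0,0.1],[0,0,0,0,0,0,0.1]]' 30
```

```text
time: 18.38
eef_pos: [0.4859, 0.2249, 0.0127]
tcp_rot: [0.59, 0.808, 0.0, 0.0]
contact_force: [0.1, -0.1, 0.6]
opening: 0.447
finger_force: 0.0
t 18.375 d [-0.0001 -0.0002  0.0007] rz -0.0001121997369100125 rows 0.011526177257626344 tilt [-0.      0.0008 -1.    ] open 0.4467356730310435
time: 19.12
eef_pos: [0.4863, 0.2251, 0.0134]
tcp_rot: [0.589, 0.808, 0.001, 0.001]
contact_force: [-0.6, -0.2, 5.4]
opening: 0.229
finger_force: 30.5
```

```bash
python3 -m inch '[[0,0,-0.01,0,0,0,0.1],[0,0,-0.04,0,0,0,0.1],[0,0,-0.08,0,0,0,0.1],[0,0,-0.12,0,0,0,0.1],[0,0,-0.12,0,0,0,0.1]]'; python3 go.py .4895 -.163 .05 -.04
```

```text
time: 19.75
eef_pos: [0.4875, 0.2255, 0.1362]
tcp_rot: [0.589, 0.808, 0.003, 0.002]
contact_force: [0.8, -0.1, -1.0]
opening: 0.231
finger_force: 29.8
t 19.75 d [-0.3705 -0.1173  0.0855] rz 0.3500505595555592 rows 6.36714909519555 tilt [-0.0005  0.0076 -1.    ] open 0.23105643576680526
```

```bash
python3 -m inch '[[-0.03,-0.009,0,0,0,0.1,0.1],[-0.08,-0.025,0,0,0,0.2,0.1],[-0.37,-0.117,0,0,0,0.35,0.1],[-0.37,-0.117,0,0,0,0.35,0.1],[-0.37,-0.117,0,0,0,0.35,0.1],[-0.37,-0.117,0,0,0,0.35,0.1],[-0.37,-0.117,0,0,0,0.35,0.1],[-0.37,-0.117,0.04,0,0,0.35,0.1],[-0.37,-0.117,0.08,0,0,0.35,0.1],[-0.37,-0.117,0.08,0,0,0.35,0.1]]'
python3 -m inch '[[0,0,0.005,0,0,0,0.1],[0,0,0.02,0,0,0,0.1],[0,0,0.03,0,0,0,0.1],[0,0,0.037,0,0,0,0.1],[0,0,0.037,0,0,0,0.1]]'
python3 go.py .4895 -.163 .0115 -.04
```

```text
time: 21.0
eef_pos: [0.4826, -0.1611, 0.0474]
tcp_rot: [0.721, 0.693, -0.002, -0.006]
contact_force: [-0.3, 0.0, -1.1]
opening: 0.232
finger_force: 29.7
time: 21.62
eef_pos: [0.4864, -0.1629, 0.0146]
tcp_rot: [0.721, 0.693, -0.0, -0.001]
contact_force: [-0.0, -0.6, -0.3]
opening: 0.23
finger_force: 29.7
t 21.625 d [0.     0.0031 0.0031] rz 6.91563061037126e-05 rows 0.0704477715980674 tilt [ 0.0007 -0.0012 -1.    ] open 0.22996918019972049
```

```bash
python3 -m inch '[[0,0,0.002,0,0,0,0.1],[0,0,0.003,0,0,0,0.1],[0,0,0.004,0,0,0,0.1],[0,0,0.004,0,0,0,0.1]]'
```

```text
time: 22.12
eef_pos: [0.487, -0.1633, 0.0114]
tcp_rot: [0.721, 0.693, 0.0, 0.0]
contact_force: [1.3, -0.4, 0.3]
opening: 0.229
finger_force: 29.8
```

```bash
python3 -m inch '[[0,0,0.001,0,0,0,0.1],[0,0,0.001,0,0,0,0.1]]'
python3 -m inch '[[0,0,0,0,0,0,0.5],[0,0,0,0,0,0,0.5],[0,0,0,0,0,0,0.5],[0,0,-0.03,0,0,0,0.5],[0,0,-0.09,0,0,0,0.55],[0,0,-0.14,0,0,0,0.6],[0,0,-0.14,0,0,0,0.6]]'; python3 go.py .4698 .303 .15 .17
```

```text
time: 22.38
eef_pos: [0.487, -0.1633, 0.0114]
tcp_rot: [0.721, 0.693, -0.0, -0.0]
contact_force: [-3.2, 0.8, 7.4]
opening: 0.229
finger_force: 30.5
time: 23.25
eef_pos: [0.4898, -0.1648, 0.1556]
tcp_rot: [0.721, 0.693, 0.002, 0.005]
contact_force: [-0.8, 0.3, -0.3]
opening: 0.606
finger_force: 0.0
t 23.25 d [ 0.4667 -0.0387  0.0029] rz -0.20984916460693714 rows 7.492693314825254 tilt [-0.005   0.0097 -0.9999] open 0.6063782234441708
```

```bash
python3 -m inch '[[0.467,-0.039,0,0,0,-0.21,0.6],[0.467,-0.039,0,0,0,-0.21,0.6],[0.467,-0.039,0,0,0,-0.21,0.6],[0.467,-0.039,0,0,0,-0.21,0.6],[0.467,-0.039,0,0,0,-0.21,0.6],[0.467,-0.039,0,0,0,-0.21,0.6],[0.467,-0.039,0,0,0,-0.21,0.6],[0.467,-0.039,0,0,0,-0.21,0.6],[0.467,-0.039,0.04,0,0,-0.21,0.6],[0.467,-0.039,0.06,0,0,-0.21,0.6]]'
python3 -m inch '[[0,0,0,0,0,0,0.6],[0,0,0,0,0,0,0.6]]'
python3 go.py .4698 .303 .017 .17
python3 - <<'E'
from h import *
g={'fan':(.4885,-.163,-.04),'heatsink':(.4698,.303,.17)}
im=locate(g,g,{'fan':.004,'heatsink':.006})
cv2.imwrite('pics/s3.png',np.hstack([im['top']['pixels'][190:280,140:520,::-1]]).repeat(2,0).repeat(2,1))
cv2.imwrite('pics/s4.png',im['side']['pixels'][:,:,::-1])
E
```

```text
time: 24.5
eef_pos: [0.464, 0.3048, 0.0863]
tcp_rot: [0.644, 0.765, -0.003, -0.001]
contact_force: [0.8, -0.4, -0.4]
opening: 0.6
finger_force: 0.0
time: 24.75
eef_pos: [0.4667, 0.3049, 0.0903]
tcp_rot: [0.645, 0.765, -0.0, -0.0]
contact_force: [-1.0, -0.9, 0.8]
opening: 0.599
finger_force: 0.0
t 24.75 d [-0.0024  0.0028  0.0733] rz -0.00019770362043791678 rows 1.1744984667007807 tilt [ 0. -0. -1.] open 0.5985265239389367
fan both 2 [ 0.4876 -0.1615 -0.0269] 0.3090047538280487
    top [ 0.4873 -0.1613 -0.0137] 0.07236041128635406
    side [ 0.4897 -0.1812 -0.0114] 0.48883238434791565
heatsink both 2 [0.4702 0.3008 0.1612] 0.15826024115085602
    top [0.4698 0.3015 0.1739] 0.12039907276630402
    side [0.4706 0.3005 0.1664] 0.19079121947288513
```

View pics/s4.png

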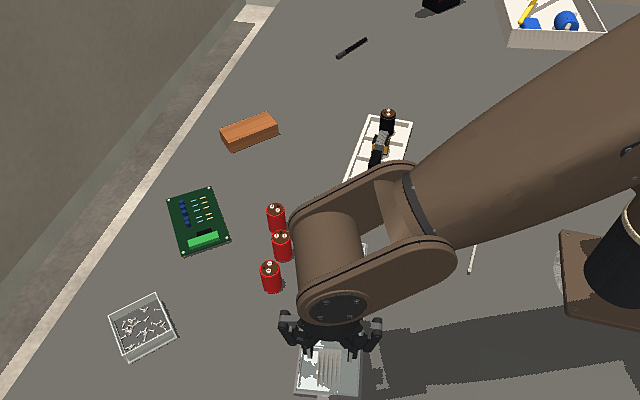

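The capacitor (387,118), transformer (382,143) and fan (375,160) stand in the tray, and the fingers are over the heat sink near (330,365).

```bash
python3 -m inch '[[-0.003,0.003,0.01,0,0,0,0.6],[-0.003,0.003,0.035,0,0,0,0.6],[-0.003,0.003,0.06,0,0,0,0.6],[-0.003,0.003,0.073,0,0,0,0.6],[-0.003,0.003,0.073,0,0,0,0.6],[-0.003,0.003,0.073,0,0,0,0.6]]'; python3 go.py .4698 .302 .017 .17
python3 -m inch '[[0,0,0,0,0,0,0.2],[0,0,0,0,0,0,0.2],[0,0,0,0,0,0,0.2],[0,0,0,0,0,0,0.2],[0,0,0,0,0,0,0.2],[0,0,0,0,0,0,0.2]]' 30
```

```text
time: 25.8
eef_pos: [0.4707, 0.3028, 0.0181]
tcp_rot: [0.645, 0.765, 0.001, 0.0]
contact_force: [0.2, -0.5, 0.2]
opening: 0.601
finger_force: 0.0
t 25.8 d [-0.0006 -0.001   0.001 ] rz -1.5816250507949547e-05 rows 0.025822345307593933 tilt [ 0.0003  0.0015 -1.    ] open 0.6012238094631199
time: 26.55
eef_pos: [0.4709, 0.303, 0.0185]
tcp_rot: [0.645, 0.765, 0.001, 0.0]
contact_force: [-1.0, -0.8, 5.6]
opening: 0.419
finger_force: 31.0
```

```bash
python3 -m inch '[[0,0,-0.01,0,0,0,0.2],[0,0,-0.04,0,0,0,0.2],[0,0,-0.08,0,0,0,0.2],[0,0,-0.12,0,0,0,0.2],[0,0,-0.12,0,0,0,0.2]]'; python3 go.py .4925 -.091 .05 -.04
```

```text
time: 27.18
eef_pos: [0.4721, 0.3035, 0.1412]
tcp_rot: [0.644, 0.765, 0.003, 0.002]
contact_force: [0.9, -0.2, -0.7]
opening: 0.422
finger_force: 30.5
t 27.175 d [-0.3924 -0.0473  0.0902] rz 0.21009839369425953 rows 6.486449257891891 tilt [ 0.0017  0.0076 -1.    ] open 0.4217608741324464
```

```bash
python3 -m inch '[[-0.03,-0.004,0,0,0,0.1,0.2],[-0.08,-0.01,0,0,0,0.2,0.2],[-0.392,-0.045,0,0,0,0.21,0.2],[-0.392,-0.045,0,0,0,0.21,0.2],[-0.392,-0.045,0,0,0,0.21,0.2],[-0.392,-0.045,0,0,0,0.21,0.2],[-0.392,-0.045,0,0,0,0.21,0.2],[-0.392,-0.045,0.04,0,0,0.21,0.2],[-0.392,-0.045,0.08,0,0,0.21,0.2],[-0.392,-0.045,0.08,0,0,0.21,0.2]]'
python3 -m inch '[[0,0,0.005,0,0,0,0.2],[0,0,0.02,0,0,0,0.2],[0,0,0.03,0,0,0,0.2],[0,0,0.037,0,0,0,0.2],[0,0,0.037,0,0,0,0.2],[0,0,0.037,0,0,0,0.2]]'
python3 go.py .4925 -.091 .0165 -.04
```

```text
time: 28.42
eef_pos: [0.4874, -0.0899, 0.0523]
tcp_rot: [0.721, 0.693, -0.002, -0.005]
contact_force: [0.1, 0.7, -0.5]
opening: 0.415
finger_force: 30.4
time: 29.18
eef_pos: [0.4922, -0.0915, 0.0205]
tcp_rot: [0.721, 0.693, 0.0, 0.0]
contact_force: [0.5, -0.7, -1.8]
opening: 0.416
finger_force: 30.5
t 29.175 d [0.0005 0.0003 0.004 ] rz -2.98473450905945e-05 rows 0.06462809628017177 tilt [-0.0002  0.0005 -1.    ] open 0.41625857584493614
```

```bash
python3 -m inch '[[0,0,0.002,0,0,0,0.2],[0,0,0.004,0,0,0,0.2],[0,0,0.004,0,0,0,0.2],[0,0,0.004,0,0,0,0.2]]'; python3 -m inch '[[0,0,0.001,0,0,0,0.2],[0,0,0.001,0,0,0,0.2]]'
```

```text
time: 29.68
eef_pos: [0.4923, -0.0915, 0.0165]
tcp_rot: [0.721, 0.693, 0.0, 0.0]
contact_force: [-0.2, 0.0, -0.5]
opening: 0.417
finger_force: 30.7
time: 29.92
eef_pos: [0.4923, -0.0916, 0.0165]
tcp_rot: [0.721, 0.693, -0.0, -0.0]
contact_force: [-2.7, 1.0, 8.0]
opening: 0.42
finger_force: 31.5
```

On the floor. I'll release, rise and move clear.

```bash
python3 -m inch '[[0,0,0,0,0,0,0.6],[0,0,0,0,0,0,0.6],[0,0,0,0,0,0,0.6],[0,0,-0.03,0,0,0,0.6],[0,0,-0.09,0,0,0,0.6],[0,0,-0.15,0,0,0,0.6],[0.06,0,-0.16,0,0,0,0.6],[0.12,0,-0.16,0,0,0,0.6],[0.3,0,-0.16,0,0,0,0.6],[0.3,0,-0.16,0,0,0,0.6]]'
python3 -m inch '[[0.12,0,0,0,0,0,0.6],[0.12,0,0,0,0,0,0.6],[0.12,0,0,0,0,0,0.6],[0.12,0,0,0,0,0,0.6]]'
python3 - <<'E'
from h import *
g={'tray':(.488,-.2,-.04),'fan':(.4885,-.163,-.04),'heatsink':(.4925,-.091,-.04),'transformer':(.4865,-.235,-.04),'capacitor':(.484,-.307,0)}
im=locate(g,g,{k:.004*(k!='tray') for k in g},cams=('top',))
cv2.imwrite('pics/end.png',im['top']['pixels'][190:290,320:520,::-1].repeat(3,0).repeat(3,1))
E
```

```text
time: 31.18
eef_pos: [0.5015, 0.1553, 0.1753]
tcp_rot: [0.721, 0.693, 0.0, 0.0]
contact_force: [0.2, -1.3, 1.1]
opening: 0.601
finger_force: 0.0
time: 31.68
eef_pos: [0.5062, 0.2731, 0.1747]
tcp_rot: [0.721, 0.693, -0.001, -0.0]
contact_force: [0.3, 0.3, 0.4]
opening: 0.599
finger_force: 0.0
tray both 1 [ 0.4848 -0.1945 -0.0352] 0.29354020953178406
fan both 1 [ 0.4876 -0.163  -0.0363] 0.10925572365522385
heatsink both 1 [ 0.4932 -0.0925 -0.0977] 0.14296764135360718
transformer both 1 [ 0.4859 -0.2361 -0.0896] 0.07599131762981415
capacitor both 1 [ 0.484  -0.3071  0.1454] 0.061118654906749725
```

View pics/end.png

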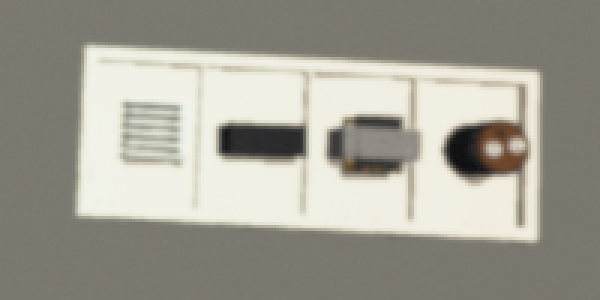

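The picture shows the heat sink (150,132), fan (262,140), transformer (375,146) and capacitor (487,150), each upright in its own compartment and in the right order. The robot is clear, so I'm handing in.

```bash
python3 -c "
from plant import ctrl
print(ctrl.sign_off())"
```

```text
the job is handed in; nothing more can be done
None
```

All four parts stand upright in the white tray in carrier order (heat sink, fan, transformer, capacitor from the left), and the job was handed in at about 32 s of the 109 s limit; the hand-in returned no verdict.

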